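# Pay for a wash and point at its touch-free start pad

## Robot

A 6-joint arm with a two-finger parallel gripper is mounted at the origin on the work surface. World frame = base frame: x ahead of the robot, y to its left, z up, the work surface at z = 0. Lengths are in m, angles in rad, forces in N, time in s.
With the tool pointing down it reaches from about 0.35 to 0.975 m from the base axis. Payload 4.9 kg.
Tool frame: the origin (TCP) lies between the finger pads, 19 mm behind the fingertips; this is the grasp point; z points along the fingers, y is the line along which they close (so a half turn about z gives the same grasp; the last joint's range is limited). The gripper opens to 85 mm and grips with 20 to 120 N. Pads are 22 mm wide; open, the fingers measure 114 mm over their backs; the gripper's body (76 mm by 85 mm) begins 54 mm behind the grasp point. The pads swing forward as they close: fully open they stand 13 mm farther back than shut.
Start: joints at [1.139, 0.053, 1.613, -0, 1.476, -0.119], TCP at [0.192, 0.595, 0.25] pointing down, gripper open.
Joint ranges: [-3.01, 3.01], [-1.01, 2.22], [0.06, 2.58], [-1.02, 4.17], [0.09, 2.62], [-3.14, 3.14]. Speed limits (rad/s): [2.57, 2.57, 3.14, 3.14, 3.14, 3.14].

## Interface

Orientations are given as a unit quaternion [w, x, y, z].
In Python, from plant import * gives the robot as it stands.
- The arm moves only by the tool jog_arm, never from a script. Its argument "targets" is a list of rows, each a list of 3 entries, a list of its own where there are three numbers: the shift along the tool's x, y, z in units of 25 mm (1.0 is 25 mm), then the turn, a rotation vector about the tool's x, y, z in units of 8 degrees (1.0 is 8 degrees), then the opening in per cent of the stroke, from 0 (shut) to 100 (fully open). A call has 1 to 8 rows; each row is the pose to reach, as a shift and turn from the pose commanded when the call began, along the tool's axes at that moment; what a row does not reach only later rows make up. A row lasts 1/8 s, in which the tool goes at most 62.5 mm and 10.7 degrees, less where a joint would pass 70% of its speed; a pose out of reach is approached as far as the arm can. A call with a gripper value outside its range is refused whole. The fingers move at their own pace and stop on an object; the grip force is fixed at half the most. Time passes only in rows, so rows that repeat a pose let the fingers close. It gives the time, the measured TCP pose, the force, the opening and the grip force at its end, in the units of the state.
- state(): the state, without advancing time (a new reading comes with each control period).
- grab_frame(name): name is "scene" or "side" or "wrist"; returns (picture, depth): 384x512x3 uint8, red, green, blue; 384x512 float32, m along the optical axis (not along the pixel's ray), 0 where there is no reading.
- camera_params(name): a dict with "fovy" (degrees; the focal length in pixels is half the picture's height over the tangent of half this angle, whatever the lens; pixels are square), "cx", "cy" (the principal point, pixels), "rvec" (rotation vector, rad) and "tvec" (3), from world to camera coordinates, as OpenCV has them; the wrist camera has in their place "hand_eye" (4x4, takes a point from camera to tool coordinates, whose origin is the TCP and whose axes are the flange's). Camera axes: x right, y down, z forward; pixel columns grow to the right and rows downward; lengths in m; the calibration is good to about 2 mm. A picture is of the moment at which its call begins: read the wrist's pose just before it. camera_params takes no time and is no camera call.
- job_done(): hands the job in; it is judged then, once.
The state is a dict: "time": time; "joint_pos": joint angles; "joint_vel": joint speeds; "joint_efforts": joint torques, N m; "tool_pos": TCP position; "tool_rot": TCP orientation; "contact_force": force on the tool from outside, world axes, zero at the start; "ft_torque": the same for the moment, N m; "gripper_width": opening from 0.0 (shut) to 1.0 (fully open); "grasp_force": force on a finger pad.
Only numpy, scipy, OpenCV 4.12 (cv2) and the standard library are available. Lean on these libraries where they do the work, as an engineer would, in place of code of your own. Each camera call takes 0.05 s, during which the arm holds its last target. There are 200 camera calls.

## Task

Start a wash at the laundry counter: with the fingertips, push the coin slide all the way home into the white coin box, then point down at the round touch-free start pad on the panel, holding the fingertips two or three centimetres above its middle for two seconds, and finish while still pointing there. Do not touch any of the three pads or their panel, and do not bring the fingers down close over the square pad or the bar-shaped one, which start other machines. Pick nothing up, and leave the cup, bottle, jar and brush where they stand.

Things in the scene. Friction and masses are not known exactly. Their poses are not given: they have to be found in the camera images.
- coin_box: white painted metal coin box fixed on the counter, 120 mm deep (x), 150 mm wide (y), 88 mm high. Origin: at counter height under the middle of its front face, the face the slide enters; its own x axis points from there into the box, z up. It may be turned by up to 0.25 rad, and stands left or right of the panel.
- coin_slide (a joint): travel of the coin slide along the coin box's x axis, in m: 0 fully out, 0.040 fully home against its stop. It starts between 0 and 0.012. Pushing takes about 3 N; it has no spring and stays where it is left.
- push_face (a point): middle of the front face of the slide's steel push bar, the face to push on. The bar is 95 mm wide (y), 30 mm high, 12 mm thick, centred 55 mm above the counter, at the end of a flat steel tongue carrying three coins. The face lies 56 mm in front of the coin box's front face at joint 0, and 16 mm in front of it when home. The point's axes are the coin box's; push along +x.
- panel: flat aluminium panel fixed on the counter, 120 mm (x) by 330 mm (y), 20 mm thick, carrying the three black pads in a row along its y, 110 mm apart, in any order. Origin: centre of its underside. Turned by up to 0.25 rad. Not to be touched.
- round_pad: touch-free start pad fixed on the aluminium panel: a disc 64 mm across, 14 mm high, black plastic. Origin: centre of its underside, on the panel's top (20 mm above the counter); z up, x and y along the panel's. The one to point at.
- round_pad_top (a point): centre of the top face of the round pad, 34 mm above the counter.
- square_pad: touch-free start pad fixed on the aluminium panel: a square, 58 by 58 mm, 14 mm high, black plastic. Origin: centre of its underside, on the panel's top (20 mm above the counter); z up, x and y along the panel's. Leave alone.
- square_pad_top (a point): centre of the top face of the square pad, 34 mm above the counter.
- bar_pad: touch-free start pad fixed on the aluminium panel: a narrow bar, 86 mm (x) by 30 mm (y), 14 mm high, black plastic. Origin: centre of its underside, on the panel's top (20 mm above the counter); z up, x and y along the panel's. Leave alone.
- bar_pad_top (a point): centre of the top face of the bar-shaped pad, 34 mm above the counter.
- cup: small white plastic measuring cup standing loose on the robot's side of the work, 64 mm across, 65 mm high. Origin: centre of its underside. Leave alone.
- bottle: white detergent bottle standing loose to the left of the work, 72 mm across, 200 mm high. Origin: centre of its underside. Leave alone.
- jar: clear jar with a white cap standing loose beyond the work, 68 mm across, 100 mm high. Origin: centre of its underside. Leave alone.
- brush: flat cleaning brush with a wooden handle, lying loose to the right of the work, long axis along its own x. Leave alone.
Not all that is in view belongs to the job. Of the things that look like the coin_box, take the one that is farthest to the robot's left at the start.

How it is judged:
By the outcome, as a careful person would: the job done as asked, in the order asked, and still so for the second after the job is handed in, with the robot touching nothing.
It also fails if it takes over 48 s, if anything falls off the work surface, if the arm or the gripper's body presses on something with over 40 N, if the wrist force passes 120 N, or if a joint passes its speed limit or range.

## Working session

There is one attempt and no reset: what is moved stays moved. The work goes in short steps, Python scripts to look and compute and a tool call to move; the robot and the scene stay as the last step left them, time stands still between calls to the robot, and variables do not carry over. Pictures are saved under pics/ and viewed, at most 10 in all, crops included, and the job is handed in when it is done.

Besides the shell and the picture viewer there is one more tool, called after "Emit:" by a JSON object that holds its "op" and its "data", one argument or row to a line. jog_arm: Moves the arm, as the interface text tells. Its arguments: {"type":"object","properties":{"targets":{"type":"array"}},"required":["targets"]}

```bash
ls; mkdir -p pics
python3 - <<'E'
from plant import *
import cv2,numpy as np
s=state();print(s['time'],s['tool_pos'],s['tool_rot'],s['gripper_width'])
for n in("scene","side"):
    p,d=grab_frame(n);np.savez(f"pics/{n}0.npz",p=p,d=d);cv2.imwrite(f"pics/{n}0.png",cv2.resize(p[:,:,::-1],(768,576)))
    print(n,camera_params(n),(d>0).mean())
E
```

```text
pics
0.0 [0.19209277 0.59414227 0.24877899] [-2.88355946e-04  1.55779023e-01  9.87791409e-01 -9.72474263e-04] 0.9984700630208423
scene {'fovy': 55.341064005880376, 'cx': 258.4671857936511, 'cy': 185.20639954772207, 'rvec': array([ 1.06727629,  2.24308302, -1.13844844]), 'tvec': array([ 0.3252692 , -0.18554334,  1.39445095])} 0.9959360758463541
side {'fovy': 49.04085394384048, 'cx': 258.0348289138153, 'cy': 189.1918040689387, 'rvec': array([ 2.06191844, -0.36320577,  0.2042951 ]), 'tvec': array([-0.51017986,  0.14262694,  1.12351414])} 0.996063232421875
```

View pics/scene0.png

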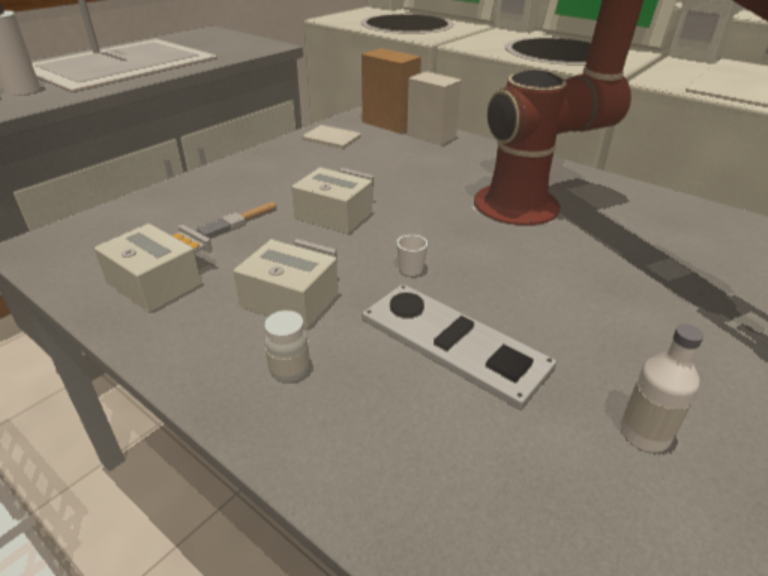

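View pics/side0.png

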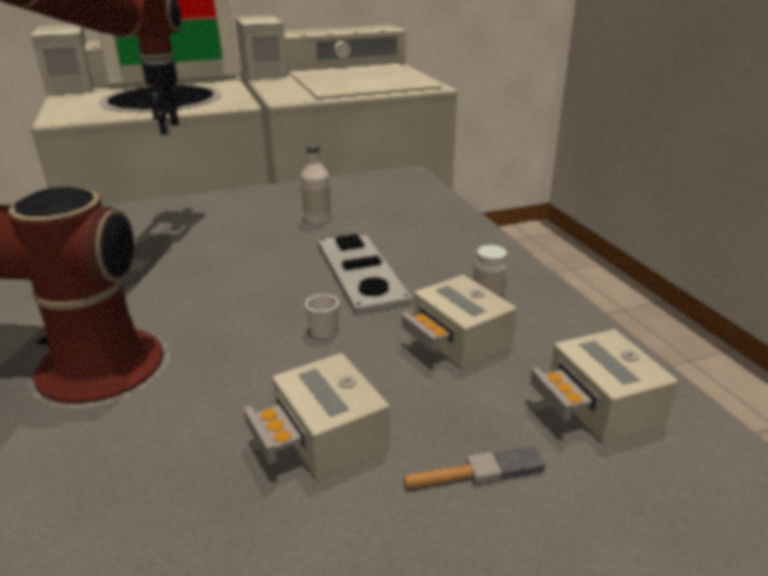

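The pictures show three look-alike coin boxes. In scene view pixels (768 wide) they are at (287,280), (148,262) and (333,198); in the side view they are at (463,320), (612,383) and (330,415). The first looks farthest to the robot's left (+y, the side of the bottle), which I will check by numbers. The pads run round (407,305), bar (455,333), square (510,362).

```bash
cat > h.py <<'E'
import numpy as np,cv2
from scipy.spatial.transform import Rotation as R
from plant import *
def K(c,h=384):
    f=h/2/np.tan(np.radians(c['fovy'])/2);return np.array([[f,0,c['cx']],[0,f,c['cy']],[0,0,1]])
def rays(n,uv):
    c=camera_params(n);M=cv2.Rodrigues(c['rvec'])[0]
    d=np.c_[np.atleast_2d(uv),np.ones(len(np.atleast_2d(uv)))]@np.linalg.inv(K(c)).T
    return -M.T@c['tvec'],d@M
def onz(n,uv,z):
    o,d=rays(n,uv);return o+d*((z-o[2])/d[:,2])[:,None]
def cloud(n,d):
    v,u=np.mgrid[:384,:512];o,r=rays(n,np.c_[u.ravel(),v.ravel()]);return (o+r*d.reshape(-1,1)).reshape(384,512,3)
def rect(w,m):
    k,l,st,c=cv2.connectedComponentsWithStats(m.astype(np.uint8))
    for i in range(1,k):
        if st[i,4]>60:
            P=w[l==i];r=cv2.minAreaRect((P[:,:2]*1000).astype(np.float32))
            print('  px',c[i].round(),'n',st[i,4],'mean',P.mean(0).round(3),'rect',np.round(r[0],0),np.round(r[1],0),round(r[2],1))
E
python3 - <<'E'
from h import *
for n in("scene","side"):
    f=np.load(f"pics/{n}0.npz");w=cloud(n,f['d']);z=w[...,2];g=f['p'].max(2)
    a=(w[...,0]>.2)&(w[...,0]<1.1)&(abs(w[...,1])<.8)&(f['d']>0)
    print(n,'counter z',np.median(z[a&(abs(z)<.02)]))
    print(' box tops');rect(w,a&(z>.08)&(z<.097))
    print(' panel/pads');rect(w,a&(z>.012)&(z<.042))
    print(' dark');rect(w,a&(z>.012)&(z<.05)&(g<70))
    print(' bar/mid');rect(w,a&(z>.047)&(z<.077))
s=cv2.imread('pics/scene0.png');t=cv2.imread('pics/side0.png')
cv2.imwrite('pics/crop.png',np.hstack([cv2.resize(s[220:340,220:350],(390,360)),cv2.resize(t[260:380,390:520],(390,360))]))
E
```

```text
scene counter z 0.0008012835654350736
 box tops
  px [221. 123.] n 748 mean [ 0.348 -0.306  0.088] rect [ 343. -313.] [122. 153.] 11.5
  px [ 95. 167.] n 1316 mean [ 0.779 -0.389  0.088] rect [ 774. -396.] [122. 152.] 0.6
  px [190. 178.] n 1468 mean [ 0.644 -0.142  0.088] rect [ 638. -149.] [123. 152.] 13.8
  px [190. 225.] n 122 mean [0.777 0.001 0.089] rect [773.  -2.] [24. 58.] 53.6
  px [439. 270.] n 240 mean [0.55  0.491 0.089] rect [542. 491.] [35. 72.] 6.0
 panel/pads
  px [222. 144.] n 391 mean [ 0.375 -0.28   0.027] rect [ 372. -280.] [ 93. 185.] 48.1
  px [154. 147.] n 315 mean [ 0.527 -0.459  0.017] rect [ 507. -459.] [ 45. 199.] 81.5
  px [274. 176.] n 129 mean [ 0.418 -0.022  0.028] rect [414. -26.] [29. 56.] 30.9
  px [103. 192.] n 521 mean [ 0.795 -0.348  0.027] rect [ 809. -367.] [ 94. 188.] 40.0
  px [192. 202.] n 466 mean [ 0.668 -0.118  0.028] rect [ 668. -115.] [ 93. 186.] 50.4
  px [308. 228.] n 4189 mean [0.548 0.18  0.024] rect [538. 161.] [332. 124.] 88.5
  px [193. 245.] n 245 mean [0.78  0.005 0.027] rect [774.  -1.] [33. 68.] 53.9
  px [430. 290.] n 354 me
[... 2205 characters left out ...]
. 267.] [55. 63.] 2.4
  px [241. 175.] n 135 mean [0.537 0.153 0.031] rect [538. 156.] [30. 80.] 89.2
  px [249. 191.] n 173 mean [0.527 0.042 0.032] rect [527.  45.] [57. 53.] 70.3
 bar/mid
  px [211. 134.] n 139 mean [0.517 0.461 0.062] rect [517. 465.] [39. 71.] 77.1
  px [327. 182.] n 216 mean [ 0.75  -0.039  0.063] rect [756. -32.] [41. 68.] 61.7
  px [215. 204.] n 252 mean [ 0.4   -0.037  0.057] rect [400. -36.] [64. 59.] 74.2
  px [300. 218.] n 1008 mean [ 0.589 -0.191  0.062] rect [ 600. -193.] [114. 197.] 53.0
  px [392. 262.] n 1535 mean [ 0.711 -0.425  0.062] rect [ 722. -432.] [122. 203.] 40.1
  px [202. 286.] n 1619 mean [ 0.289 -0.356  0.062] rect [ 295. -356.] [119. 204.] 49.9
```

View pics/crop.png

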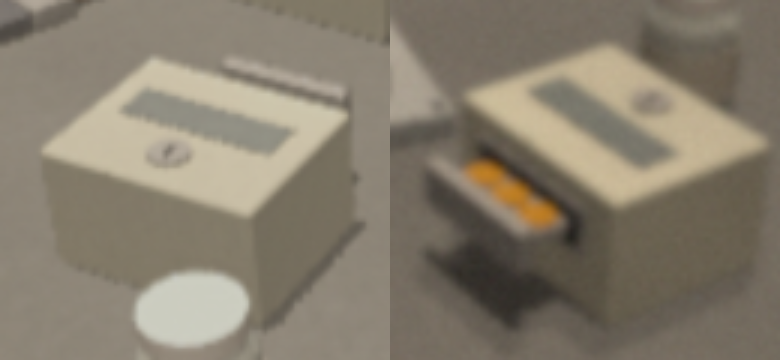

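Target box: top centre (637,-150) mm, 122x153 mm at 88 mm high, yaw about 14.5°. At y=-0.15 it is the farthest left of the three, against -0.31 and -0.40. Its bar is still out (joint about 0.012). The crop confirms the slide with its coins faces the robot. Round pad is at about (0.531,0.050), top at 34 mm. Moving now, with the gripper shut.

Emit:
{"op": "jog_arm", "data": {
  "targets": [
    [[-21.4,-25.8,2.0],[0,0,-4.0],0],
    [[-21.4,-25.8,2.0],[0,0,-4.0],0],
    [[-21.4,-25.8,2.0],[0,0,-4.0],0],
    [[-21.4,-25.8,2.0],[0,0,-4.0],0],
    [[-21.4,-25.8,2.0],[0,0,-4.0],0],
    [[-21.4,-25.8,2.0],[0,0,-4.0],0],
    [[-21.4,-25.8,2.0],[0,0,-4.0],0],
    [[-21.4,-25.8,2.0],[0,0,-4.0],0]
  ]
}}

```text
time: 1.1
tool_pos: [0.376, 0.1331, 0.2202]
tool_rot: [0.0, -0.123, 0.992, 0.0]
contact_force: [1.4, 0.4, 0.2]
gripper_width: 0.003
grasp_force: 0.0
```

```bash
cat >> h.py <<'E'
def to(x,y,z,yaw):
    "units to bring TCP to x,y,z pointing down with tool x at yaw (deg, world)"
    s=state();q=s['tool_rot'];r=R.from_quat([q[1],q[2],q[3],q[0]]);c,d=np.cos(np.radians(yaw)),np.sin(np.radians(yaw))
    g=R.from_matrix(np.array([[c,d,0],[d,-c,0],[0,0,-1]]))
    print('t',s['time'],'pos',s['tool_pos'].round(4) if hasattr(s['tool_pos'],'round') else s['tool_pos'],'F',np.round(s['contact_force'],1),'w',round(s['gripper_width'],2))
    print('shift',(r.inv().apply(np.array([x,y,z])-s['tool_pos'])/.025).round(2),'turn',((r.inv()*g).as_rotvec(degrees=True)/8).round(2))
E
python3 -c "
from h import *
to(.501,-.185,.15,194.4)"
```

```text
t 1.1 pos [0.376  0.1331 0.2202] F [1.4 0.4 0.2] w 0.0
shift [ -1.75 -13.56   2.81] turn [ 0.    0.   -0.04]
```

Emit:
{"op": "jog_arm", "data": {
  "targets": [
    [[-1.75,-13.6,2.8],[0,0,0],0],
    [[-1.75,-13.6,2.8],[0,0,0],0],
    [[-1.75,-13.6,2.8],[0,0,0],0],
    [[-1.75,-13.6,2.8],[0,0,0],0],
    [[-1.75,-13.6,2.8],[0,0,0],0],
    [[-1.75,-13.6,2.8],[0,0,0],0],
    [[-1.75,-13.6,2.8],[0,0,0],0],
    [[-1.75,-13.6,2.8],[0,0,0],0]
  ]
}}

```text
time: 2.1
tool_pos: [0.5006, -0.1836, 0.1501]
tool_rot: [-0.0, -0.123, 0.992, 0.0]
contact_force: [-0.5, -0.2, 0.3]
gripper_width: 0.001
grasp_force: 0.0
```

Run:
```python
from h import *
to(.501,-.185,.066,194.4)
p,d=grab_frame("side");w=cloud("side",d)
m=(abs(w[...,0]-.50)<.06)&(abs(w[...,1]+.185)<.06)&(w[...,2]>.1)&(w[...,2]<.25)&(d>0)
print('lowest tip z',np.percentile(w[m][:,2],[0,1,5]), w[m&(w[...,2]<.15)].mean(0))
cv2.imwrite('pics/c2.png',cv2.resize(p[100:270,180:400,::-1],(770,595)))
```

```text
t 2.1 pos [ 0.5006 -0.1836  0.1501] F [-0.5 -0.2  0.3] w 0.0
shift [-0.   -0.06  3.36] turn [ 0.01 -0.01 -0.04]
lowest tip z [0.13023677 0.13580313 0.14699174] [ 0.49766191 -0.19162493  0.14141185]
```

View pics/c2.png

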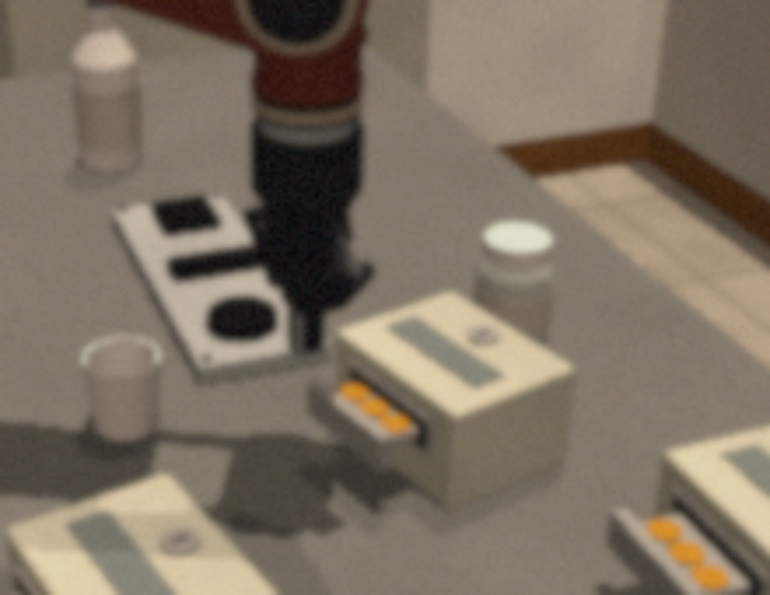

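The side view shows the gripper in front of the target bar, tip at pixel (310,345) and bar at (360,415), with the cup, jar and panel clear. The measured tip height is 19 mm below the TCP. Next I lower it and push.

Emit:
{"op": "jog_arm", "data": {
  "targets": [
    [[0,0,2.0],[0,0,0],0],
    [[0,0,3.05],[0,0,0],0],
    [[0,0,3.05],[0,0,0],0],
    [[-0.6,0,3.05],[0,0,0],0],
    [[-0.9,0,3.05],[0,0,0],0],
    [[-1.1,0,3.05],[0,0,0],0],
    [[-1.3,0,3.05],[0,0,0],0],
    [[-1.3,0,3.05],[0,0,0],0]
  ]
}}

```text
time: 3.15
tool_pos: [0.5332, -0.1761, 0.0745]
tool_rot: [0.001, -0.123, 0.992, 0.0]
contact_force: [0.4, -0.6, -0.4]
gripper_width: -0.001
grasp_force: 0.0
```

Emit:
{"op": "jog_arm", "data": {
  "targets": [
    [[-0.2,0,0],[0,0,0],0],
    [[-0.3,0,0],[0,0,0],0],
    [[-0.4,0,0],[0,0,0],0],
    [[-0.5,0,0],[0,0,0],0],
    [[-0.6,0,0],[0,0,0],0],
    [[-0.7,0,0],[0,0,0],0],
    [[-0.8,0,0],[0,0,0],0]
  ]
}}

```text
time: 4.03
tool_pos: [0.552, -0.1714, 0.0742]
tool_rot: [-0.0, -0.123, 0.992, -0.0]
contact_force: [-2.4, -1.5, -0.1]
gripper_width: 0.003
grasp_force: 1.6
```

Run:
```python
from h import *
to(.5527,-.172,.074,194.4)
for n in("side","scene"):
    p,d=grab_frame(n);w=cloud(n,d);z=w[...,2]
    m=(w[...,0]>.47)&(w[...,0]<.66)&(abs(w[...,1]+.17)<.09)&(z>.03)&(z<.12)&(d>0)
    u=np.array([np.cos(.252),np.sin(.252)]);q=(w[...,:2]-[.5789,-.1653])@u; 
    lat=(w[...,:2]-[.5789,-.1653])@np.array([-u[1],u[0]])
    for a,b in((-.05,-.022),(.022,.05)):
        k=m&(lat>a)&(lat<b)&(z>.045)&(z<.075)&(q<-.005)
        print(n,a,k.sum(),'q of bar pts pct',np.percentile(q[k],[1,10,50,90]).round(4) if k.any() else '')
    if n=='side':cv2.imwrite('pics/c3.png',cv2.resize(p[140:260,230:380,::-1],(750,600)))
```

```text
t 4.025 pos [ 0.552  -0.1714  0.0742] F [-2.4 -1.5 -0.1] w 0.0
shift [-0.02 -0.03  0.01] turn [-0.   -0.   -0.04]
side -0.05 92 q of bar pts pct [-0.0188 -0.0174 -0.015  -0.009 ]
side 0.022 16 q of bar pts pct [-0.0168 -0.0166 -0.0157 -0.0143]
scene -0.05 0 q of bar pts pct 
scene 0.022 0 q of bar pts pct
```

View pics/c3.png

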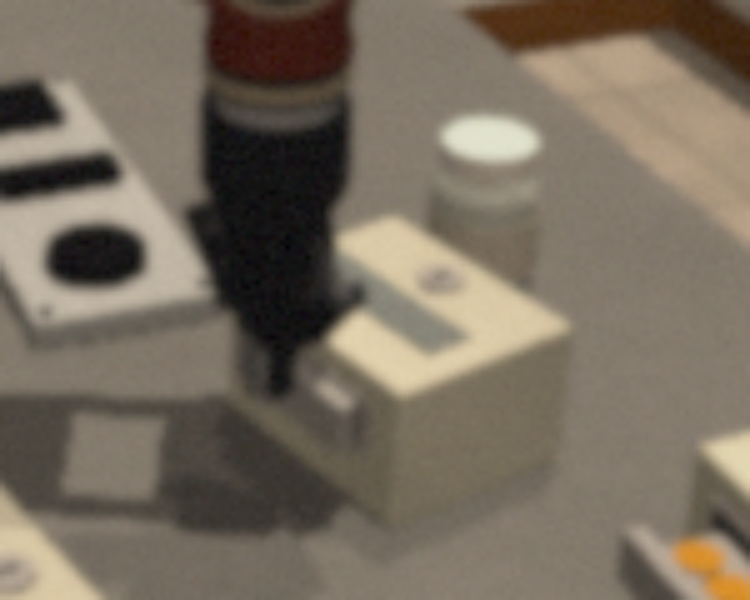

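The bar, at pixel (330,395), is now nearly flush, with its face about 17 mm out. I will push on until the stop shows as a rise in force.

Emit:
{"op": "jog_arm", "data": {
  "targets": [
    [[-0.05,0,0],[0,0,0],0],
    [[-0.1,0,0],[0,0,0],0],
    [[-0.15,0,0],[0,0,0],0],
    [[-0.2,0,0],[0,0,0],0]
  ]
}}

```text
time: 4.62
tool_pos: [0.5527, -0.1712, 0.0741]
tool_rot: [-0.006, -0.123, 0.992, 0.0]
contact_force: [-21.4, -5.4, 12.2]
gripper_width: 0.001
grasp_force: 11.1
```

At the stop: 21 N with no further travel. Backing off and up.

Emit:
{"op": "jog_arm", "data": {
  "targets": [
    [[0.8,0,0],[0,0,0],0],
    [[1.6,0,0],[0,0,0],0],
    [[1.6,0,-2.0],[0,0,0],0],
    [[1.6,0,-3.6],[0,0,0],0],
    [[1.6,0,-3.6],[0,0,0],0]
  ]
}}

```text
time: 5.25
tool_pos: [0.5212, -0.1808, 0.1697]
tool_rot: [0.005, -0.123, 0.992, -0.002]
contact_force: [-0.6, -0.1, 0.2]
gripper_width: -0.001
grasp_force: 0.0
```

Run:
```python
from h import *
u=np.array([np.cos(.252),np.sin(.252)])
for n in("side","scene"):
    p,d=grab_frame(n);w=cloud(n,d);z=w[...,2];g=p.max(2)
    q=(w[...,:2]-[.5789,-.1653])@u; lat=(w[...,:2]-[.5789,-.1653])@np.array([-u[1],u[0]])
    k=(abs(lat)<.045)&(z>.045)&(z<.075)&(q<-.005)&(q>-.06)&(d>0)
    print(n,k.sum(),'bar q',np.percentile(q[k],[1,10,50,90]).round(4) if k.any() else '')
    # pads by ray casting onto z=.034
    a=(w[...,0]>.4)&(w[...,0]<.7)&(w[...,1]>-.02)&(w[...,1]<.35)&(z<.05)&(d>0)&(g<70)
    cs=cv2.findContours(a.astype(np.uint8),0,1)[0]
    for c in cs:
        if cv2.contourArea(c)>60:
            P=onz(n,c[:,0,:].astype(float),.034)[:,:2]*1000;(x,y),r=cv2.minEnclosingCircle(P.astype(np.float32));print('  pad',round(x),round(y),'r',round(r),'rect',np.round(cv2.minAreaRect(P.astype(np.float32))[0]))
to(.531,.050,.15,194.4)
```

```text
side 230 bar q [-0.018  -0.0165 -0.0146 -0.0083]
  pad 526 39 r 34 rect [525.  38.]
  pad 536 148 r 41 rect [536. 148.]
  pad 540 258 r 37 rect [540. 258.]
scene 0 bar q 
  pad 551 273 r 41 rect [550. 274.]
  pad 546 162 r 45 rect [546. 165.]
  pad 536 55 r 33 rect [536.  56.]
t 5.35 pos [ 0.5186 -0.1797  0.1649] F [ 0.1 -0.3 -1.6] w -0.0
shift [-2.72  8.79  0.6 ] turn [-0.    0.01 -0.04]
```

Emit:
{"op": "jog_arm", "data": {
  "targets": [
    [[-2.7,8.8,0.6],[0,0,0],0],
    [[-2.7,8.8,0.6],[0,0,0],0],
    [[-2.7,8.8,0.6],[0,0,0],0],
    [[-2.7,8.8,0.6],[0,0,0],0],
    [[-2.7,8.8,0.6],[0,0,0],0],
    [[-2.7,8.8,0.6],[0,0,0],0],
    [[-2.7,8.8,0.6],[0,0,0],0]
  ]
}}

```text
time: 6.22
tool_pos: [0.5298, 0.0488, 0.1488]
tool_rot: [-0.0, -0.122, 0.993, 0.0]
contact_force: [0.1, -0.0, -0.9]
gripper_width: 0.0
grasp_force: 0.0
```

Run:
```python
from h import *
s=state();c=camera_params("wrist");p,d=grab_frame("wrist")
q=s['tool_rot'];r=R.from_quat([q[1],q[2],q[3],q[0]]).as_matrix();H=c['hand_eye']
v,u=np.mgrid[:384,:512];k=np.linalg.inv(K(c))
X=(np.stack([u,v,np.ones_like(u)],-1)@k.T)*d[...,None]
w=(X@H[:3,:3].T+H[:3,3])@r.T+s['tool_pos']
g=p.max(2)
m=(d>0)&(w[...,2]>.027)&(w[...,2]<.042)&(g<80)
print('panel z',np.median(w[(d>0)&(abs(w[...,2]-.02)<.006)][:,2]));rect(w,m)
to(.532,.049,.078,194.4)
cv2.imwrite('pics/w.png',p[:,:,::-1])
```

```text
panel z 0.019688793331000654
  px [260. 195.] n 3126 mean [0.529 0.053 0.034] rect [530.  54.] [61. 61.] 12.0
  px [363. 226.] n 2328 mean [0.537 0.161 0.033] rect [539. 162.] [29. 83.] 88.8
  px [460. 254.] n 2781 mean [0.542 0.269 0.033] rect [543. 272.] [57. 55.] 88.8
t 6.275 pos [0.5299 0.0487 0.149 ] F [-0.5  0.3  0.4] w -0.0
shift [-0.08 -0.01  2.84] turn [ 0.   -0.   -0.05]
```

View pics/w.png

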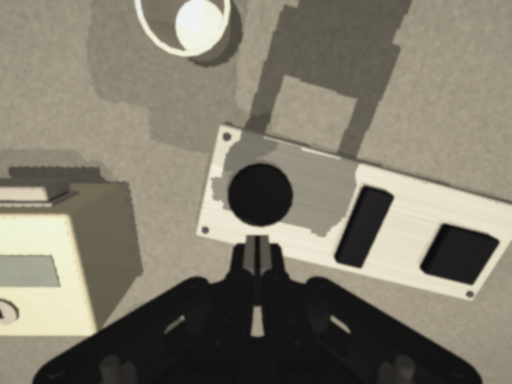

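The wrist view shows the round pad at pixel (260,195), directly beyond the fingertips, with the bar (363,226) and square (460,254) well off to the side. It puts the round pad's centre at (0.530,0.053). I lower to put the tips 25 mm above it, then hold.

Emit:
{"op": "jog_arm", "data": {
  "targets": [
    [[-0.05,0.13,1.2],[0,0,0],0],
    [[-0.05,0.13,2.2],[0,0,0],0],
    [[-0.05,0.13,2.84],[0,0,0],0],
    [[-0.05,0.13,2.84],[0,0,0],0],
    [[-0.05,0.13,2.84],[0,0,0],0],
    [[-0.05,0.13,2.84],[0,0,0],0],
    [[-0.05,0.13,2.84],[0,0,0],0],
    [[-0.05,0.13,2.84],[0,0,0],0]
  ]
}}

```text
time: 7.28
tool_pos: [0.5306, 0.0534, 0.0787]
tool_rot: [0.0, -0.123, 0.992, -0.0]
contact_force: [1.3, -0.5, -0.7]
gripper_width: 0.002
grasp_force: 0.0
```

Emit:
{"op": "jog_arm", "data": {
  "targets": [
    [[0,0,0],[0,0,0],0],
    [[0,0,0],[0,0,0],0],
    [[0,0,0],[0,0,0],0],
    [[0,0,0],[0,0,0],0],
    [[0,0,0],[0,0,0],0],
    [[0,0,0],[0,0,0],0],
    [[0,0,0],[0,0,0],0],
    [[0,0,0],[0,0,0],0]
  ]
}}

```text
time: 8.28
tool_pos: [0.5304, 0.0533, 0.0783]
tool_rot: [0.0, -0.123, 0.992, -0.0]
contact_force: [0.5, 1.2, -0.5]
gripper_width: 0.002
grasp_force: 0.0
```

Emit:
{"op": "jog_arm", "data": {
  "targets": [
    [[0,0,0],[0,0,0],0],
    [[0,0,0],[0,0,0],0],
    [[0,0,0],[0,0,0],0],
    [[0,0,0],[0,0,0],0],
    [[0,0,0],[0,0,0],0],
    [[0,0,0],[0,0,0],0],
    [[0,0,0],[0,0,0],0],
    [[0,0,0],[0,0,0],0]
  ]
}}

```text
time: 9.28
tool_pos: [0.5304, 0.0534, 0.0783]
tool_rot: [0.0, -0.123, 0.992, -0.0]
contact_force: [-0.1, 0.5, -0.6]
gripper_width: -0.0
grasp_force: 0.0
```

Run:
```python
from h import *
to(.531,.052,.078,194.4)
for n in("side","scene"):
    p,d=grab_frame(n);w=cloud(n,d);z=w[...,2]
    m=(abs(w[...,0]-.531)<.04)&(abs(w[...,1]-.05)<.04)&(z>.045)&(z<.12)&(d>0)
    print(n,'tip z',np.percentile(w[m][:,2],[0,1,3]).round(4),w[m&(z<.075)].mean(0).round(3))
    if n=='side':
        q=(w[...,:2]-[.5789,-.1653])@[.968,.249];lat=(w[...,:2]-[.5789,-.1653])@[-.249,.968]
        k=(abs(lat)<.045)&(z>.045)&(z<.075)&(q<-.005)&(q>-.06)&(d>0);print('bar q',np.percentile(q[k],[1,10,50]).round(4))
```

```text
t 9.275 pos [0.5304 0.0534 0.0783] F [-0.1  0.5 -0.6] w -0.0
shift [-0.01 -0.06  0.01] turn [-0.    0.   -0.04]
side tip z [0.0592 0.061  0.0624] [0.529 0.045 0.068]
bar q [-0.0181 -0.0168 -0.0147]
scene tip z [0.0623 0.0645 0.0674] [0.539 0.057 0.07 ]
```

```bash
python3 -c "
from plant import *
print(job_done())"
```

```text
the job is handed in; nothing more can be done
None
```

The coin slide is fully home in the leftmost coin box (21 N at the stop, no further travel), the closed fingertips held about 25 mm above the round pad's middle for over 2 s without touching the panel or pads, and I handed the job in at about 9.4 s still pointing there.

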